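# Turn the spice carousel to the orange-lidded jar

### The arm

A 6-joint arm with a two-finger parallel gripper is mounted at the origin on the work surface. World frame = base frame: x ahead of the robot, y to its left, z up, the work surface at z = 0. Lengths are in m, angles in degrees, forces in N, time in s.
With the tool pointing down it reaches from about 0.4 to 0.825 m from the base axis. Payload 7 kg.
Tool frame: the origin (TCP) lies at the very end of the fingers, on their centre line; the grasp point (between the pads) lies 19 mm behind it; z points along the fingers, y is the line along which they close (so a half turn about z gives the same grasp; the last joint's range is limited). The gripper opens to 88 mm and grips with 3 to 60 N. Pads are 19 mm wide; open, the fingers measure 130 mm over their backs; the gripper's body (78 mm by 193 mm) begins 47 mm behind the grasp point.
Start: joints at [-54.998, 20.546, 0.682, 0, -70.136, -16.507], TCP at [0.214, -0.64, 0.227] pointing down, gripper open.
Joint ranges: [-176.03, 176.03], [-82.01, 121.73], [-58.28, 71.71], [-173.87, 95.51], [-174.79, -0.11], [-173.66, 173.66]. Speed limits (degrees/s): [136.94, 136.94, 172.46, 180, 180, 180].

### API

Orientations are given as [roll, pitch, yaw] about the fixed x, y, z axes, in that order (R = Rz(yaw) Ry(pitch) Rx(roll)).
In Python, from plant import get_state, capture, close_job, regions_of gives the robot as it stands.
- The arm moves only by the tool jog_arm, never from a script. Its argument "moves" is a list of rows, each a list of 3 entries, a list of its own where there are three numbers: the shift along the tool's x, y, z in cm, then the turn about the tool's z in degrees, then the finger opening in cm, from 0 to 8.76. A call has 1 to 12 rows; each row shifts and turns the commanded pose from where the row before left it, along the tool's axes as they then stand; what a row does not reach is not made up. A row lasts 1/8 s, in which the tool goes at most 62.5 mm and 10.7 degrees, less where a joint would pass 70% of its speed; a pose out of reach is approached as far as the arm can. A call is refused whole if a number of a shift passes 6.25 or a number of a turn 10.7, either way. A call with a gripper value outside its range is refused whole. The fingers move at their own pace and stop on an object; "newtons" is the grip in N (left out, the last holds). Time passes only in rows, so rows that do not move let the fingers close. It gives the time, the measured TCP pose, the force, the opening and the grip force at its end, in the units of the state.
- get_state(): the state, without advancing time (a new reading comes with each control period).
- capture(name): name is "side" or "top"; returns a dict with "pixels" (400x640x3 uint8, blue, green, red), "mtx" (3x3 intrinsics, pixels), "world_from_camera" (4x4, takes a point from camera to world coordinates). Camera axes: x right, y down, z forward; pixel columns grow to the right and rows downward; lengths in m; the calibration is good to about 2 mm. A picture is of the moment at which its call begins. There is no depth.
- close_job(): hands the job in; it is judged then, once.
Trained networks look in a picture, given as the dict that the camera call returned (one of the last four; its "shot" number tells which), for a name from the list of things; names that differ only in an ending like _2 or _b are one class to them, and where a whole thing is asked for, a point or a joint stands for the part that bears it (a point fixed in the world has none). Each returns a list of dicts, best first, with "confidence" (0 to 1); they miss things now and then, are a little off and sometimes report something else, mostly with a low value. They report only what shows in the picture. A call takes as long as a camera call. They do not tell look-alikes from the thing itself.
- regions_of(picture, thing): "pixels" (400x640 bool, what is visible of it) and "pixel" ([column, row] in pixels, amid what is visible of it).
The state is a dict: "time_s": time; "joints": joint angles; "qd": joint speeds; "joint_torque": joint torques, N m; "tcp_pos": TCP position; "eef_rot": TCP orientation; "contact_force": force on the tool from outside, world axes, zero at the start; "moment": the same for the moment, N m; "gripper_width": finger opening in m; "gripper_force": force on a finger pad.
Only numpy, scipy, OpenCV 4.12 (cv2) and the standard library are available. Lean on these libraries where they do the work, as an engineer would, in place of code of your own. Each camera call takes 0.05 s, during which the arm holds its last target. There are 200 camera calls.

### The job

The meal boxes on the kitchen counter are to be seasoned next: turn the round wooden spice turntable by pushing its scalloped rim with the fingertips until the jar with the orange lid stands at the front, in the middle of the side facing the robot, and leave the turntable at rest there. All the jars stay standing in their places on the board: do not touch, lift or topple any of them, and leave the meal boxes and the pepper mill where they are.

Things in the scene. Friction and masses are not known exactly. Their poses are not given: they have to be found in the camera images.
- foot: the turntable's fixed black bearing foot on the counter, 176 mm across, 22 mm high; origin on the turning axis at counter height (z = 0). Its axes are the world's: its -x side is the FRONT, the side of the counter where the robot stands
- tray: the turntable's round brown wooden board with cork inlay, 270 mm across, underside 22 mm and top 40 mm above the counter; turns either way without stops about its vertical centre line, cannot slide, lift or tip. Origin on the axis at its underside. About 0.5 N at the rim starts it turning; it stops almost at once when no longer pushed. Jars stand on the lobes between its six rim scallops
- jar_orange: the wanted jar, the only one with an ORANGE lid: a squat spice jar, 46 mm across and 48 mm high with its 12 mm lid, about 0.11 kg, loose, standing on the tray; origin at the centre of its underside, about 62 mm from the turning axis
- jar_a: a black-lidded neighbour: a squat spice jar, 46 mm across and 48 mm high with its 12 mm lid, about 0.11 kg, loose, standing on the tray; origin at the centre of its underside, about 62 mm from the turning axis, leave alone
- jar_b: a black-lidded neighbour: a squat spice jar, 46 mm across and 48 mm high with its 12 mm lid, about 0.11 kg, loose, standing on the tray; origin at the centre of its underside, about 62 mm from the turning axis, leave alone
- jar_c: a black-lidded neighbour: a squat spice jar, 46 mm across and 48 mm high with its 12 mm lid, about 0.11 kg, loose, standing on the tray; origin at the centre of its underside, about 62 mm from the turning axis, leave alone
- jar_d: a black-lidded neighbour: a squat spice jar, 46 mm across and 48 mm high with its 12 mm lid, about 0.11 kg, loose, standing on the tray; origin at the centre of its underside, about 62 mm from the turning axis, leave alone
- jar_e: a black-lidded neighbour: a squat spice jar, 46 mm across and 48 mm high with its 12 mm lid, about 0.11 kg, loose, standing on the tray; origin at the centre of its underside, about 62 mm from the turning axis, leave alone
- mealbox_left: open black two-compartment meal box filled with pasta and vegetables, on the counter to the left of the turntable, 222 x 158 mm (its x by y), walls 48 mm high, food to 60 mm, loose, 0.55 kg; origin at the centre of its underside, leave alone
- mealbox_right: open black two-compartment meal box filled with pasta and vegetables, on the counter to the right of the turntable, 222 x 158 mm (its x by y), walls 48 mm high, food to 60 mm, loose, 0.55 kg; origin at the centre of its underside, leave alone
- pepper_mill: dark wooden pepper mill standing to the right of the turntable, 56 mm across, 163 mm high, loose, 0.26 kg; origin at the centre of its underside, leave alone
- scallop0 (a point): one of the six round finger scallops cut right through the board's rim, 30 degrees from the board's x axis towards its y axis: an arc of 30 mm radius whose centre, this point, lies 140 mm from the axis at the height of the board's top; 58 mm wide at the rim, 25 mm deep, nothing below it down to the counter
- scallop1 (a point): one of the six round finger scallops cut right through the board's rim, 90 degrees from the board's x axis towards its y axis: an arc of 30 mm radius whose centre, this point, lies 140 mm from the axis at the height of the board's top; 58 mm wide at the rim, 25 mm deep, nothing below it down to the counter
- scallop2 (a point): one of the six round finger scallops cut right through the board's rim, 150 degrees from the board's x axis towards its y axis: an arc of 30 mm radius whose centre, this point, lies 140 mm from the axis at the height of the board's top; 58 mm wide at the rim, 25 mm deep, nothing below it down to the counter
- scallop3 (a point): one of the six round finger scallops cut right through the board's rim, 210 degrees from the board's x axis towards its y axis: an arc of 30 mm radius whose centre, this point, lies 140 mm from the axis at the height of the board's top; 58 mm wide at the rim, 25 mm deep, nothing below it down to the counter
- scallop4 (a point): one of the six round finger scallops cut right through the board's rim, 270 degrees from the board's x axis towards its y axis: an arc of 30 mm radius whose centre, this point, lies 140 mm from the axis at the height of the board's top; 58 mm wide at the rim, 25 mm deep, nothing below it down to the counter
- scallop5 (a point): one of the six round finger scallops cut right through the board's rim, 330 degrees from the board's x axis towards its y axis: an arc of 30 mm radius whose centre, this point, lies 140 mm from the axis at the height of the board's top; 58 mm wide at the rim, 25 mm deep, nothing below it down to the counter
There are look-alikes about, which are no part of the job. What is shaped like the jar_orange but yellow is not meant.

How it is judged (in metres and radians):
On the way:
1. the fingers push the board and it turns (contact force between the fingers and tray above 0.1 N and angular speed of tray above 0.03 rad/s), for 0.05 s.
At the end, for the whole second after the job is handed in: The orange-lidded jar stands straight towards the robot's side (-x) of the turning axis, its centre within 16 mm to either side; the board is at rest; all six jars stand upright on it, 46 to 78 mm from its axis; meal boxes and pepper mill within 15 mm of where they stood (y of jar_orange in the frame of foot between -0.016 and 0.016 m and x of jar_orange in the frame of foot below -0.042 m and angular speed of tray below 0.05 rad/s and linear speed of jar_orange below 0.02 m/s and horizontal distance between jar_orange and tray between 0.046 and 0.078 m and height (world z) of jar_orange between 0.034 and 0.046 m and angle between each of jar_orange, jar_a, jar_b, jar_c, jar_d, jar_e's own z axis and vertical below 0.15 rad and horizontal distance between jar_a and tray between 0.046 and 0.078 m and height (world z) of jar_a between 0.034 and 0.046 m and horizontal distance between jar_b and tray between 0.046 and 0.078 m and height (world z) of jar_b between 0.034 and 0.046 m and horizontal distance between jar_c and tray between 0.046 and 0.078 m and height (world z) of jar_c between 0.034 and 0.046 m and horizontal distance between jar_d and tray between 0.046 and 0.078 m and height (world z) of jar_d between 0.034 and 0.046 m and horizontal distance between jar_e and tray between 0.046 and 0.078 m and height (world z) of jar_e between 0.034 and 0.046 m and distance of each of mealbox_left, mealbox_right, pepper_mill from where it was at the start of the episode below 0.015 m); the robot touches nothing.
It fails at once if the robot touches a spice jar (over 0.5 N) (contact force between any of the arm, the fingers and jar_orange above 0.5 N or contact force between any of the arm, the fingers and jar_a above 0.5 N or contact force between any of the arm, the fingers and jar_b above 0.5 N or contact force between any of the arm, the fingers and jar_c above 0.5 N or contact force between any of the arm, the fingers and jar_d above 0.5 N or contact force between any of the arm, the fingers and jar_e above 0.5 N).
It fails at once if a jar is lifted off the board (6 mm) or tipped (height (world z) of any of jar_orange, jar_a, jar_b, jar_c, jar_d, jar_e above 0.046 m or angle between any of jar_orange, jar_a, jar_b, jar_c, jar_d, jar_e's own z axis and vertical above 0.3 rad).
It fails at once if a meal box or the pepper mill is moved more than 15 mm or tipped (distance of any of mealbox_left, mealbox_right, pepper_mill from where it was at the start of the episode above 0.015 m or angle between any of mealbox_left, mealbox_right, pepper_mill's own z axis and vertical above 0.2 rad).
It also fails if it takes over 50 s, if anything falls off the work surface, if the arm or the gripper's body presses on something with over 40 N, if the wrist force passes 120 N, or if a joint passes its speed limit or range.

## Working session

There is one attempt and no reset: what is moved stays moved. The work goes in short steps, Python scripts to look and compute and a tool call to move; the robot and the scene stay as the last step left them, time stands still between calls to the robot, and variables do not carry over. Pictures are saved under pics/ and viewed, at most 10 in all, crops included, and the job is handed in when it is done.

Besides the shell and the picture viewer there is one more tool, called after "Call:" as name(argument=value, ...) on one line, values as JSON. jog_arm: Moves the arm, as the interface text tells. Its arguments: {"type":"object","properties":{"moves":{"type":"array"},"newtons":{"type":"number"}},"required":["moves"]}

```bash
mkdir -p pics; cat > h.py <<'E'
import numpy as np, cv2
from plant import get_state, capture, close_job, regions_of
def ray(p,uv,z):
    K=np.array(p["mtx"]);T=np.array(p["world_from_camera"])
    d=T[:3,:3]@np.linalg.inv(K)@np.array([uv[0],uv[1],1.]);o=T[:3,3]
    return o+d*(z-o[2])/d[2]
def proj(p,X):
    K=np.array(p["mtx"]);T=np.linalg.inv(np.array(p["world_from_camera"]))
    c=K@(T[:3,:3]@np.array(X)+T[:3,3]);return c[:2]/c[2]
E
python3 - <<'E'
from h import *
s=get_state();print(s["time_s"],s["tcp_pos"],s["eef_rot"])
for n in("top","side"):
    p=capture(n);cv2.imwrite(f"pics/{n}0.png",p["pixels"]);print(n,np.round(p["world_from_camera"],3).tolist())
    for t,z in(("foot",0.01),("tray",.04),("jar_orange",.088),("mealbox_left",.05),("mealbox_right",.05),("pepper_mill",.163)):
        for r in regions_of(p,t)[:8]:
            print(t,round(r["confidence"],2),np.round(r["pixel"]),r["pixels"].sum(),np.round(ray(p,r["pixel"],z),3))
E
```

```text
0.0 [ 0.21395184 -0.63967271  0.22563286] [ 1.79905133e+02 -7.88894574e-03 -1.61513520e+02]
top [[-0.013, -0.989, 0.146, 0.341], [-1.0, 0.012, -0.009, 0.02], [0.007, -0.146, -0.989, 1.246], [0.0, 0.0, 0.0, 1.0]]
tray 0.77 [304. 179.] 3678 [0.584 0.065 0.04 ]
jar_orange 0.75 [282. 188.] 184 [0.549 0.132 0.088]
jar_orange 0.56 [319. 175.] 179 [0.588 0.018 0.088]
jar_orange 0.53 [206. 156.] 189 [0.654 0.373 0.088]
jar_orange 0.5 [296. 260.] 137 [0.329 0.089 0.088]
jar_orange 0.47 [294. 199.] 161 [0.514 0.095 0.088]
mealbox_left 0.59 [198. 206.] 3724 [0.501 0.404 0.05 ]
mealbox_right 0.91 [440. 213.] 3503 [ 0.467 -0.365  0.05 ]
mealbox_right 0.29 [300. 184.] 3542 [0.569 0.077 0.05 ]
pepper_mill 0.73 [434. 141.] 422 [ 0.671 -0.325  0.163]
pepper_mill 0.46 [316. 193.] 218 [0.519 0.027 0.163]
side [[-0.803, -0.347, 0.484, -0.099], [-0.595, 0.448, -0.667, 0.881], [0.014, -0.824, -0.566, 0.801], [0.0, 0.0, 0.0, 1.0]]
tray 0.72 [291. 232.] 2741 [0.538 0.122 0.04 ]
jar_orange 0.64 [284. 228.] 440 [0.523 0.166 0.088]
jar_orange 0.64 [170. 268.] 523 [0.623 0.428 0.088]
jar_orange 0.63 [366. 259.] 424 [0.304 0.143 0.088]
jar_orange 0.58 [268. 214.] 377 [0.592 0.148 0.088]
mealbox_left 0.57 [227. 310.] 7131 [0.467 0.417 0.05 ]
mealbox_right 0.7 [408. 169.] 2637 [ 0.448 -0.332  0.05 ]
pepper_mill 0.81 [344. 138.] 628 [ 0.596 -0.197  0.163]
```

```bash
python3 - <<'E'
import cv2
a=cv2.imread("pics/top0.png")
cv2.imwrite("pics/top0c.png",cv2.resize(a[110:290,170:480],None,fx=2.5,fy=2.5,interpolation=cv2.INTER_CUBIC))
E
```

```text
(no output)
```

View pics/side0.png

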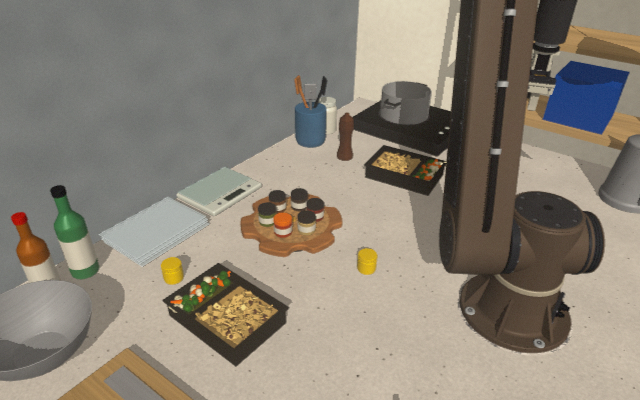

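View pics/top0c.png

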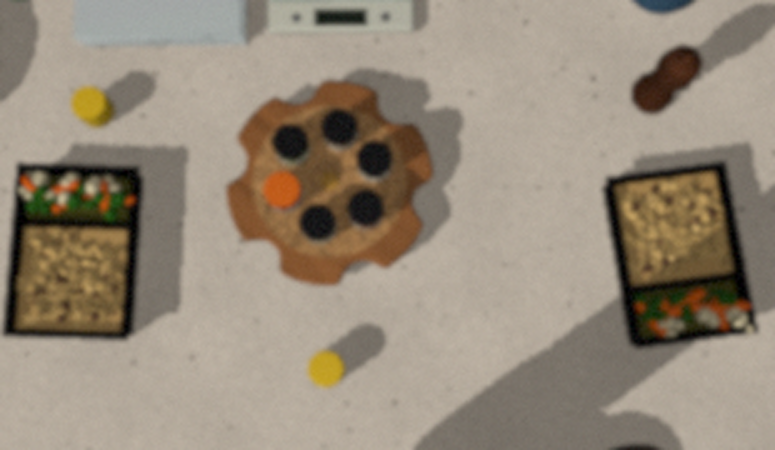

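The orange lid is at top (282,188) and side (284,228). The look-alikes are the yellow jars at top (206,156) and (296,260), which are not on the board. The five black lids sit around the orange one, so I choose the orange jar on the board.

```bash
cat >> h.py <<'E'
def measure(show=True):
    p=capture("top");a=p["pixels"];hsv=cv2.cvtColor(a,cv2.COLOR_BGR2HSV)
    r=regions_of(p,"tray");m=r[0]["pixels"].astype(np.uint8)
    c,_=max([(c,cv2.contourArea(c)) for c in cv2.findContours(cv2.morphologyEx(m,cv2.MORPH_CLOSE,np.ones((15,15))),0,1)[0]],key=lambda t:t[1])
    (u,v),R=cv2.minEnclosingCircle(c);C=ray(p,(u,v),.035)
    dist=np.hypot(np.arange(640)[None]-u,np.arange(400)[:,None]-v)<R*.72
    h,s,V=cv2.split(hsv)
    om=((h>3)&(h<14)&(s>190)&(V>180)&dist).astype(np.uint8);bm=((V<60)&dist).astype(np.uint8)
    out=[]
    for nm,k in(("orange",om),("black",bm)):
        n,_,st,ce=cv2.connectedComponentsWithStats(k)
        for i in range(1,n):
            if st[i,4]>40: out.append((nm,st[i,4],ray(p,ce[i],.088)[:2]))
    return p,C,R,out
E
python3 - <<'E'
from h import *
p,C,R,o=measure();print("tray",np.round(C,3),R, R/p["mtx"][0][0]*1.22)
J=np.mean([x[2] for x in o],0);print("jar mean",J)
for n,k,q in o:
    d=q-C[:2];print(n,k,np.round(q,3),np.hypot(*d).round(3),np.degrees(np.arctan2(d[1],d[0])).round(1))
C2=C[:2]
best=None
S=capture("top")
# overlay predicted rim with scallops
a0=None
E
```

```text
tray [0.577 0.078 0.035] 42.14008331298828 0.1355661663155787
jar mean [0.57479992 0.07401609]
orange 125 [0.556 0.134] 0.06 110.3
black 157 [0.635 0.059] 0.061 -17.3
black 140 [0.616 0.12 ] 0.058 47.5
black 139 [0.594 0.015] 0.065 -74.4
black 154 [0.533 0.028] 0.066 -132.0
black 134 [0.515 0.087] 0.063 171.5
```

```bash
cat >> h.py <<'E'
def fit(p,C0=(0.576,0.076)):
    a=p["pixels"];h,s,V=cv2.split(cv2.cvtColor(cv2.GaussianBlur(a,(3,3),0),cv2.COLOR_BGR2HSV))
    wood=((s>85)&(h<22)&(V>60)).astype(np.uint8)
    def mask(x,y,t):
        g=np.radians(np.arange(0,360,2.));P=[]
        for f in g:
            b=(f-t+np.pi/6)%(np.pi/3)-np.pi/6; r=.135
            q=(.140*np.sin(b))
            if abs(q)<.03: r=min(r,.140*np.cos(b)-np.sqrt(.03**2-q*q))
            P.append(proj(p,(x+r*np.cos(f),y+r*np.sin(f),.04)))
        m=np.zeros(a.shape[:2],np.uint8);cv2.fillPoly(m,[np.round(np.array(P)*16).astype(np.int32)],1,cv2.LINE_8,4);P=np.array(P);return m,P
    best=None
    box=mask(*C0,0)[0];box=cv2.dilate(box,np.ones((15,15)))
    inner=cv2.erode(box,np.ones((51,51)))
    roi=(box>0)&(inner==0)
    for st,ra in((.004,3),(.001,3)):
        c=best[1] if best else (*C0,0)
        for x in c[0]+st*np.arange(-ra,ra+1):
            for y in c[1]+st*np.arange(-ra,ra+1):
                for t in (np.radians(np.arange(0,60,4)) if st>.002 else c[2]+np.radians(np.arange(-4,5,1))):
                    e=((mask(x,y,t)[0]!=wood)&roi).sum()
                    if best is None or e<best[0]: best=(e,(x,y,t))
    return best[0],best[1],mask(*best[1])[1]
E
python3 - <<'E'
from h import *
p=capture("top");e,b,P=fit(p);print(e,np.round(b[:2],4),np.degrees(b[2]).round(1))
a=cv2.resize(p["pixels"][120:240,240:380],None,fx=5,fy=5,interpolation=cv2.INTER_CUBIC)
for q in P: cv2.circle(a,tuple(int(v) for v in (q+.5-[240,120])*5),1,(255,255,0),-1)
cv2.imwrite("pics/fit.png",a)
s=get_state();print(s["time_s"],s["tcp_pos"],s["eef_rot"])
E
```

```text
856 [0.575 0.074] 18.0
0.9 [ 0.21410696 -0.64012593  0.22656439] [-1.79999051e+02  3.66184788e-04 -1.61506042e+02]
```

View pics/fit.png

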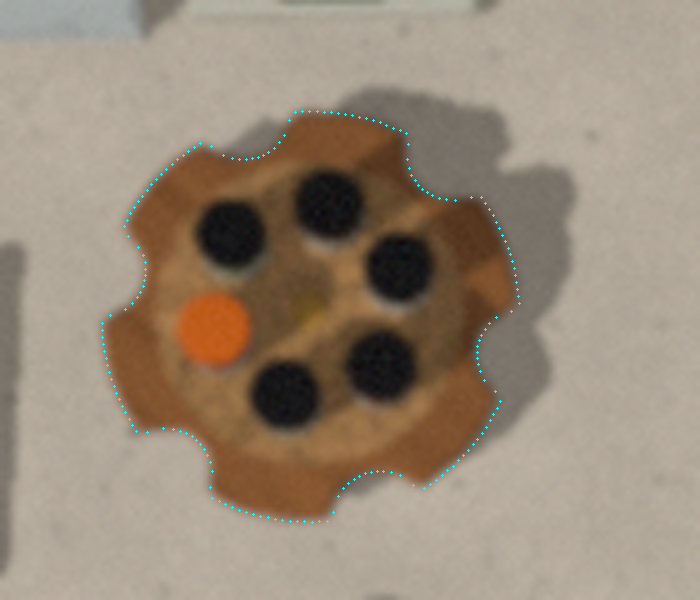

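The fit matches the rim. The centre is (0.575, 0.074), the scallops are at 18°+60k, and the orange lobe is at 108°. I'll put closed fingers into the scallop at 138° and sweep it counterclockwise to 210°.

```bash
cat >> h.py <<'E'
def rows(wps,start=None):
    """wps: x,y,z,yaw,n ; prints rounded rows in tool axes (shift along axes before row's turn)"""
    s=get_state()
    if start is None: start=(*s["tcp_pos"],s["eef_rot"][2])
    c=np.array(start,float);out=[]
    for x,y,z,w,n in wps:
        g=np.array([x,y,z]);w0=c.copy()
        for i in range(1,n+1):
            t=w0[:3]+(g-w0[:3])*i/n;a=w0[3]+((w-w0[3]+180)%360-180)*i/n
            r=np.radians(c[3]);R=np.array([[np.cos(r),np.sin(r),0],[np.sin(r),-np.cos(r),0],[0,0,-1]])
            d=np.round(R.T@(t-c[:3])*100,1);th=np.round(-((a-c[3]+180)%360-180)*2)/2
            c[:3]+=R@d/100;c[3]-=th;out.append([[float(v) for v in d],float(th),0])
    print(out);print("end",np.round(c,4))
E
python3 -c "
from h import *
rows([(.52,-.3,.21,-85,8),(.472,.166,.2,-42,10)])"
```

```text
[[[-5.0, 2.8, 0.2], -9.5, 0], [[-5.4, 2.0, 0.2], -9.5, 0], [[-5.6, 1.0, 0.2], -9.5, 0], [[-5.7, 0.1, 0.2], -10.0, 0], [[-5.6, -0.8, 0.2], -9.5, 0], [[-5.5, -1.9, 0.2], -9.5, 0], [[-5.0, -2.6, 0.2], -9.5, 0], [[-4.6, -3.5, 0.3], -9.5, 0], [[-4.7, 0.1, 0.1], -4.5, 0], [[-4.6, -0.3, 0.1], -4.0, 0], [[-4.7, -0.6, 0.1], -4.5, 0], [[-4.6, -1.0, 0.1], -4.0, 0], [[-4.4, -1.3, 0.1], -4.5, 0], [[-4.4, -1.7, 0.1], -4.5, 0], [[-4.3, -2.0, 0.1], -4.0, 0], [[-4.1, -2.2, 0.1], -4.5, 0], [[-3.8, -2.6, 0.1], -4.0, 0], [[-3.8, -2.9, 0.1], -4.5, 0]]
end [  0.4717   0.1664   0.1996 -42.006 ]
```

Call:
jog_arm(moves=[[[-5.0, 2.8, 0.2], -9.5, 0], [[-5.4, 2.0, 0.2], -9.5, 0], [[-5.6, 1.0, 0.2], -9.5, 0], [[-5.7, 0.1, 0.2], -10, 0], [[-5.6, -0.8, 0.2], -9.5, 0], [[-5.5, -1.9, 0.2], -9.5, 0], [[-5.0, -2.6, 0.2], -9.5, 0], [[-4.6, -3.5, 0.3], -9.5, 0], [[0, 0, 0], 0, 0], [[0, 0, 0], 0, 0]])

```text
time_s: 2.15
tcp_pos: [0.5198, -0.2993, 0.2095]
eef_rot: [180.0, 0.0, -85.0]
contact_force: [0.5, -0.5, 0.3]
gripper_width: 0.0007
gripper_force: 0.0
```

Tracks exactly.

Call:
jog_arm(moves=[[[-4.7, 0.1, 0.1], -4.5, 0], [[-4.6, -0.3, 0.1], -4.0, 0], [[-4.7, -0.6, 0.1], -4.5, 0], [[-4.6, -1.0, 0.1], -4.0, 0], [[-4.4, -1.3, 0.1], -4.5, 0], [[-4.4, -1.7, 0.1], -4.5, 0], [[-4.3, -2.0, 0.1], -4.0, 0], [[-4.1, -2.2, 0.1], -4.5, 0], [[-3.8, -2.6, 0.1], -4.0, 0], [[-3.8, -2.9, 0.1], -4.5, 0], [[0, 0, 0], 0, 0], [[0, 0, 0], 0, 0]])

```text
time_s: 3.65
tcp_pos: [0.4717, 0.1654, 0.1996]
eef_rot: [180.0, -0.0, -42.1]
contact_force: [0.5, 0.1, -0.4]
gripper_width: 0.0006
gripper_force: 0.0
```

```bash
python3 - <<'E'
from h import *
p=capture("side");cv2.imwrite("pics/s1.png",cv2.resize(p["pixels"][120:320,150:420],None,fx=2.9,fy=2.9))
rows([(.4717,.1664,.03,-42,6)])
ang=np.radians(np.arange(138,138+8*11,8));
w=[(.575+.138*np.cos(a),.074+.138*np.sin(a),.03,np.degrees(a)-180,1) for a in ang]
rows(w,(.4717,.1664,.03,-42))
E
```

```text
[[[-0.0, -0.0, 2.8], -0.0, 0], [[-0.0, -0.0, 2.9], -0.0, 0], [[-0.0, -0.0, 2.8], -0.0, 0], [[-0.1, -0.1, 2.8], -0.0, 0], [[0.0, 0.0, 2.8], -0.0, 0], [[0.0, 0.0, 2.9], -0.0, 0]]
end [ 4.71700e-01  1.66500e-01  2.96000e-02 -4.21336e+01]
[[[0.1, -0.0, 0.0], -0.0, 0], [[0.1, 1.9, 0.0], -8.0, 0], [[0.1, 1.9, 0.0], -8.0, 0], [[0.2, 1.9, 0.0], -8.0, 0], [[0.1, 1.9, 0.0], -8.0, 0], [[0.1, 2.0, 0.0], -8.0, 0], [[0.2, 1.9, 0.0], -8.0, 0], [[0.1, 1.9, 0.0], -8.0, 0], [[0.1, 1.9, 0.0], -8.0, 0], [[0.2, 1.9, 0.0], -8.0, 0], [[0.1, 2.0, 0.0], -8.0, 0]]
end [ 4.665e-01 -1.130e-02  3.000e-02  3.800e+01]
```

View pics/s1.png

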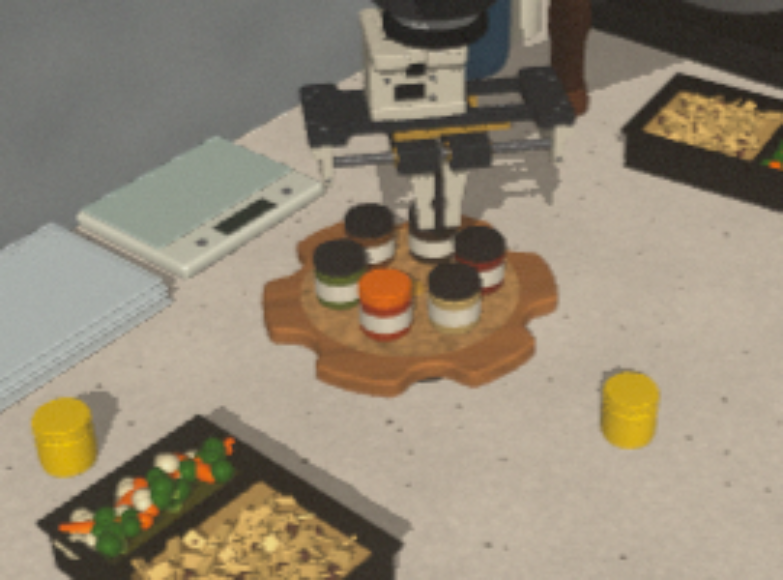

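The side view shows the closed fingers at about (437,230) in the crop, above the front-left of the board. The orange lid is at (385,290). I'll descend in two stages.

Call:
jog_arm(moves=[[[0, 0, 3.0], 0, 0], [[0, 0, 3.0], 0, 0], [[0, 0, 3.0], 0, 0], [[0, 0, 1.5], 0, 0], [[0, 0, 0], 0, 0], [[0, 0, 0], 0, 0]])

```text
time_s: 4.45
tcp_pos: [0.4725, 0.1665, 0.0956]
eef_rot: [-179.9, -0.0, -42.0]
contact_force: [-0.3, 1.0, 0.6]
gripper_width: 0.0
gripper_force: 0.0
```

```bash
python3 - <<'E'
from h import *
p=capture("side");q=[proj(p,(.4717+.135*0,.1654,get_state()["tcp_pos"][2]))]
S=proj(p,(.575+.14*np.cos(np.radians(138)),.074+.14*np.sin(np.radians(138)),.04))
a=cv2.resize(p["pixels"][160:270,220:370],None,fx=5,fy=5)
for k,c in((q[0],(255,0,255)),(S,(255,255,0))): cv2.circle(a,tuple(int(v) for v in (k-[220,160])*5),4,c,-1)
cv2.imwrite("pics/s2.png",a)
w=[(.575+.138*np.cos(a),.074+.138*np.sin(a),.03,np.degrees(a)-180,1) for a in np.radians(np.arange(142,212,4))]
rows(w,(.4717,.1658,.03,-42))
E
```

```text
[[[0.1, 0.9, 0.0], -4.0, 0], [[-0.0, 0.9, 0.0], -4.0, 0], [[0.0, 1.0, 0.0], -4.0, 0], [[0.1, 1.0, 0.0], -4.0, 0], [[-0.0, 0.9, 0.0], -4.0, 0], [[0.0, 1.0, 0.0], -4.0, 0], [[0.1, 0.9, 0.0], -4.0, 0], [[-0.0, 1.0, 0.0], -4.0, 0], [[0.0, 1.0, 0.0], -4.0, 0], [[0.1, 0.9, 0.0], -4.0, 0], [[-0.0, 1.0, 0.0], -4.0, 0], [[0.0, 1.0, 0.0], -4.0, 0], [[0.1, 0.9, 0.0], -4.0, 0], [[-0.0, 1.0, 0.0], -4.0, 0], [[0.0, 0.9, 0.0], -4.0, 0], [[0.1, 1.0, 0.0], -4.0, 0], [[-0.0, 1.0, 0.0], -4.0, 0], [[0.0, 0.9, 0.0], -4.0, 0]]
end [4.551e-01 5.100e-03 3.000e-02 3.000e+01]
```

View pics/s2.png

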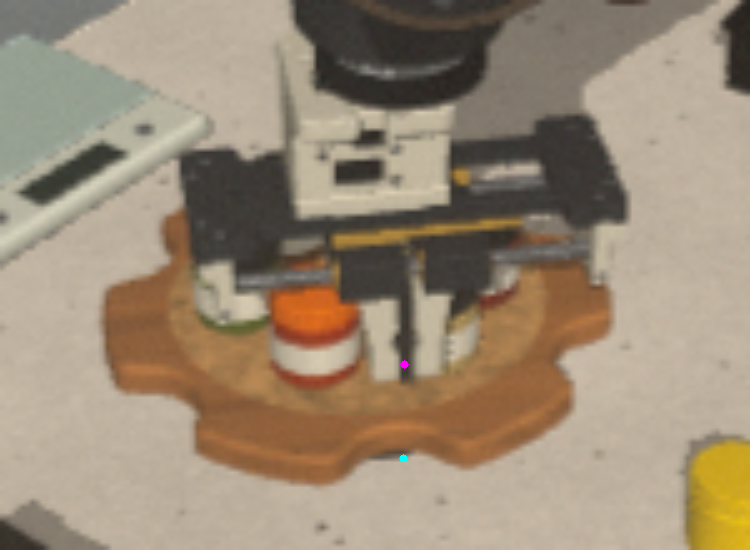

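The fingertips are right above the scallop: tip at about (400,380) in the crop, scallop at about (403,458). I'll lower and check the force.

Call:
jog_arm(moves=[[[0, 0, 2.0], 0, 0], [[0, 0, 2.0], 0, 0], [[0, 0, 1.5], 0, 0], [[0, 0, 1.0], 0, 0], [[0, 0, 0], 0, 0], [[0, 0, 0], 0, 0]])

```text
time_s: 5.25
tcp_pos: [0.4722, 0.1667, 0.0302]
eef_rot: [-179.9, -0.0, -42.0]
contact_force: [-0.2, 0.9, 0.9]
gripper_width: 0.0002
gripper_force: 0.0
```

Call:
jog_arm(moves=[[[0.1, 0.9, 0], -4, 0], [[0, 0.9, 0], -4, 0], [[0, 1.0, 0], -4, 0], [[0.1, 1.0, 0], -4, 0], [[0, 0.9, 0], -4, 0], [[0, 1.0, 0], -4, 0], [[0.1, 0.9, 0], -4, 0], [[0, 1.0, 0], -4, 0], [[0, 1.0, 0], -4, 0]])

```text
time_s: 6.38
tcp_pos: [0.4381, 0.089, 0.0304]
eef_rot: [-179.9, -0.1, -5.9]
contact_force: [-0.6, 1.8, 0.1]
gripper_width: 0.0001
gripper_force: 0.3
```

Call:
jog_arm(moves=[[[0.1, 0.9, 0], -4, 0], [[0, 1.0, 0], -4, 0], [[0, 1.0, 0], -4, 0], [[0.1, 0.9, 0], -4, 0], [[0, 1.0, 0], -4, 0], [[0, 0.9, 0], -4, 0], [[0.1, 1.0, 0], -4, 0], [[0, 1.0, 0], -4, 0], [[0, 0.9, 0], -4, 0], [[0, 0, 0], 0, 0], [[0, 0, 0], 0, 0]])

```text
time_s: 7.75
tcp_pos: [0.4553, 0.0059, 0.0299]
eef_rot: [180.0, -0.0, 29.9]
contact_force: [-0.3, -0.3, -0.6]
gripper_width: 0.0002
gripper_force: 0.0
```

```bash
python3 - <<'E'
from h import *
p=capture("top");cv2.imwrite("pics/t3.png",cv2.resize(p["pixels"][120:240,240:380],None,fx=5,fy=5))
h,s,V=cv2.split(cv2.cvtColor(p["pixels"],cv2.COLOR_BGR2HSV))
m=((h>3)&(h<14)&(s>190)&(V>120)).astype(np.uint8);m[:,:255]=0;m[:,360:]=0
n,_,st,ce=cv2.connectedComponentsWithStats(m)
for i in range(1,n):
    if st[i,4]>25: print(st[i],ce[i],ray(p,ce[i],.088)-[.575,.074,0])
e,b,P=fit(p,(.575,.074));print(e,b[:2],np.degrees(b[2]))
E
```

```text
2253 (np.float64(0.575), np.float64(0.075)) 26.0
```

View pics/t3.png

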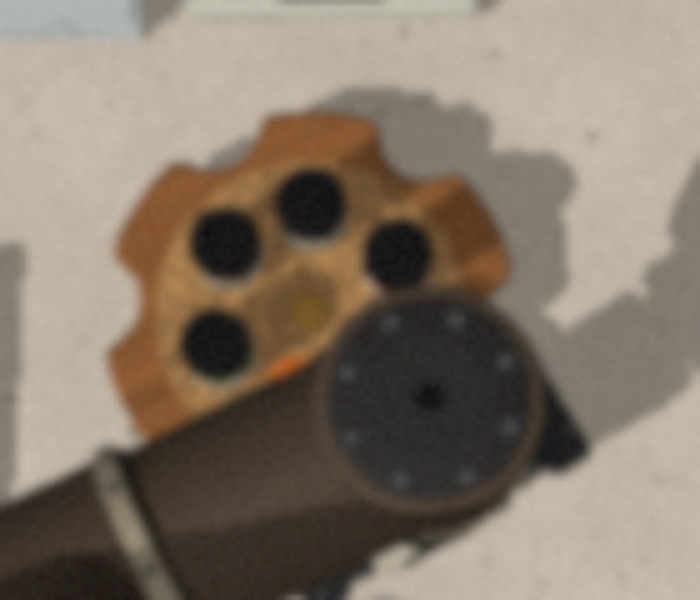

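The view shows the arm covering the front and the orange lid just peeping out at about (290,368). The rim fit gives about +68°, so the orange jar is near 176°. I'll back off a little, lift straight up and check.

Call:
jog_arm(moves=[[[0, -0.5, 0], 0, 0], [[0, 0, 0], 0, 0], [[0, 0, -3], 0, 0], [[0, 0, -4], 0, 0], [[0, 0, -5], 0, 0], [[0, 0, -5], 0, 0], [[0, 2, 0], 0, 0], [[0, 6, 0], 0, 0], [[0, 6, 0], 0, 0], [[0, 6, 0], 0, 0], [[0, 4, 0], 0, 0], [[0, 0, 0], 0, 0]])

```text
time_s: 9.3
tcp_pos: [0.5731, -0.2, 0.1982]
eef_rot: [-180.0, 0.1, 29.8]
contact_force: [-0.6, -0.2, -0.2]
gripper_width: 0.0004
gripper_force: 0.0
```

```bash
python3 - <<'E'
from h import *
p,C,R,o=measure();cv2.imwrite("pics/t4.png",cv2.resize(p["pixels"][110:270,170:480],None,fx=2.5,fy=2.5))
for n,k,q in o:
    d=q-[.575,.074];print(n,k,np.round(d,3),np.hypot(*d).round(3),np.degrees(np.arctan2(d[1],d[0])).round(1))
e,b,P=fit(p,(.575,.074));print(e,b[:2],np.degrees(b[2]))
for t,z in(("mealbox_left",.05),("mealbox_right",.05),("pepper_mill",.163)):
    r=regions_of(p,t)[0];print(t,np.round(r["pixel"]))
s=get_state();print(s["time_s"],s["tcp_pos"])
E
```

```text
orange 68 [-0.059  0.014] 0.06 167.0
black 128 [ 0.059 -0.002] 0.059 -2.4
black 129 [0.035 0.05 ] 0.061 54.9
black 127 [-0.029  0.056] 0.063 117.2
2355 (np.float64(0.579), np.float64(0.086)) 29.999999999999996
mealbox_left [286. 177.]
mealbox_right [442. 213.]Traceback (most recent call last):
  File "<stdin>", line 7, in <module>
IndexError: list index out of range
```

View pics/t4.png

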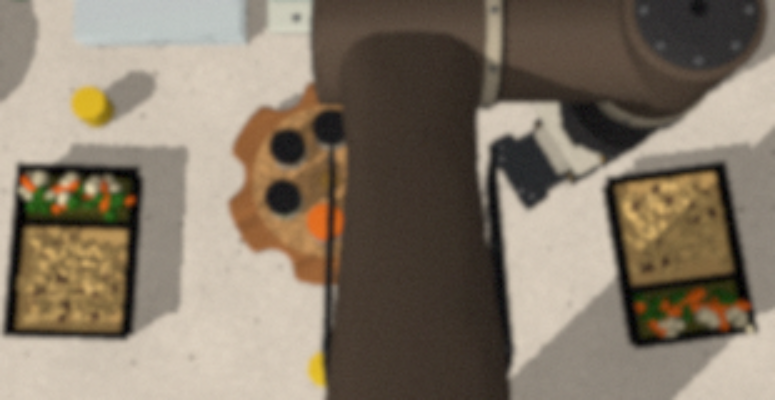

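The arm covers the right part of the board, and the orange lid at (325,220) is half visible. I'll move the arm clear for a full check.

Call:
jog_arm(moves=[[[-5.4, 2.6, -1], 0, 0], [[-5.4, 2.6, -1], 0, 0], [[-5.4, 2.6, -1], 0, 0], [[-5.4, 2.6, -1], 0, 0], [[-5.4, 2.6, -1], 0, 0], [[0, 0, 0], 0, 0], [[0, 0, 0], 0, 0]])

```text
time_s: 10.42
tcp_pos: [0.4038, -0.4448, 0.2498]
eef_rot: [180.0, -0.0, 30.0]
contact_force: [-0.2, 0.5, -0.5]
gripper_width: 0.0005
gripper_force: 0.0
```

```bash
python3 - <<'E'
from h import *
p,C,R,o=measure();cv2.imwrite("pics/t5.png",cv2.resize(p["pixels"][110:290,170:480],None,fx=2.5,fy=2.5,interpolation=cv2.INTER_CUBIC))
for n,k,q in o:
    d=q-[.575,.074];print(n,k,np.round(d,3),np.hypot(*d).round(3),np.degrees(np.arctan2(d[1],d[0])).round(1))
e,b,P=fit(p,(.575,.074));print(e,b[:2],np.degrees(b[2]))
E
```

```text
orange 139 [-0.059  0.005] 0.059 175.1
black 143 [ 0.06  -0.003] 0.06 -2.5
black 137 [0.036 0.05 ] 0.061 54.6
black 129 [ 0.027 -0.057] 0.063 -64.6
black 136 [-0.029  0.056] 0.063 117.3
black 141 [-0.034 -0.051] 0.061 -123.9
905 (np.float64(0.576), np.float64(0.075)) 26.0
```

View pics/t5.png

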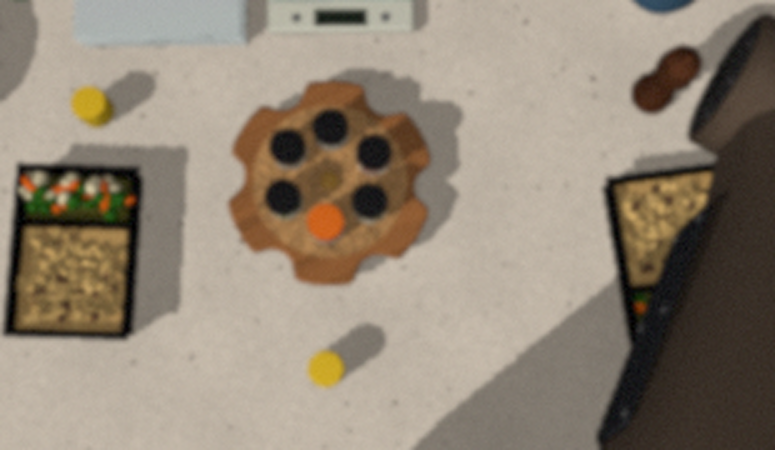

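The orange lid at (325,221) now stands front-centre, about 4–5 mm off centre against a 16 mm tolerance. All jars stand at about 60 mm radius, and the boxes and mill are unmoved.

```bash
python3 -c "
from plant import close_job
print(close_job())"
```

```text
the job is handed in; nothing more can be done
None
```

I turned the turntable about 68° counterclockwise by one rim scallop; the orange-lidded jar stands at the front, about 5 mm off centre (16 mm allowed), all six jars are in place, the boxes and mill look unmoved, and the job is handed in (no verdict was returned).

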